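# Unhook a parts cup, load it in the sliding tray and park the tray under the low shelf

## Robot

A 6-joint arm with a two-finger parallel gripper is mounted at the origin on the work surface. World frame = base frame: x ahead of the robot, y to its left, z up, the work surface at z = 0. Lengths are in m, angles in rad, forces in N, time in s.
With the tool pointing down it reaches from about 0.35 to 0.975 m from the base axis. Payload 4.9 kg.
Tool frame: the origin (TCP) lies on the centre line of the jaws, within the pads' length; the fingertips stand 19 mm ahead of it and the grasp point (between the pads) is the TCP; z points along the fingers, y is the line along which they close (so a half turn about z gives the same grasp; the last joint's range is limited). The gripper opens to 85 mm and grips with 20 to 120 N. Pads are 22 mm wide; open, the fingers measure 114 mm over their backs; the gripper's body (76 mm by 85 mm) begins 54 mm behind the grasp point. The pads swing forward as they close: fully open they stand 13 mm farther back than shut.
Start: joints at [1.137, 0.053, 1.613, -0, 1.476, -0.119], TCP at [0.194, 0.594, 0.25] pointing down, gripper open.
Joint ranges: [-3.01, 3.01], [-1.01, 2.22], [0.06, 2.58], [-1.02, 4.17], [0.09, 2.62], [-3.14, 3.14]. Speed limits (rad/s): [2.57, 2.57, 3.14, 3.14, 3.14, 3.14].

## Interface

Orientations are given as a unit quaternion [w, x, y, z].
In Python, from plant import state, grab_frame, ticket, spotter gives the robot as it stands.
- The arm moves only by the tool apply_moves, never from a script. Its argument "series" is a list of rows, each an object of numbers: "jaw": the closure, from 0 (fully open) to 1 (shut); "dx", "dy", "dz": the shift along the tool's x, y, z in mm; "turn": the turn about the tool's z in rad. A call has 1 to 5 rows; each row is the pose to reach, as a shift and turn from the pose commanded when the call began, along the tool's axes at that moment; what a row does not reach only later rows make up. A row lasts 1/12 s, in which the tool goes at most 41.7 mm and 7.16 degrees, less where a joint would pass 70% of its speed; a pose out of reach is approached as far as the arm can. A call with a gripper value outside its range is refused whole. The fingers move at their own pace and stop on an object; the grip force is fixed at half the most. Time passes only in rows, so rows that repeat a pose let the fingers close. It gives the time, the measured TCP pose, the force, the opening and the grip force at its end, in the units of the state.
- state(): the state, without advancing time (a new reading comes with each control period).
- grab_frame(name): name is "scene" or "top"; returns a dict with "pixels" (400x640x3 uint8, red, green, blue), "mtx" (3x3 intrinsics, pixels), "dist_coeffs" ([k1, k2, p1, p2, k3] as OpenCV has them; the pictures are not rectified), "camera_from_world" (4x4, takes a point from world to camera coordinates). Camera axes: x right, y down, z forward; pixel columns grow to the right and rows downward; lengths in m; the calibration is good to about 2 mm. A picture is of the moment at which its call begins. There is no depth.
- ticket.job_done(): hands the job in; it is judged then, once.
Trained networks look in a picture, given as the dict that the camera call returned (one of the last four; its "shot" number tells which), for a name from the list of things; names that differ only in an ending like _2 or _b are one class to them, and where a whole thing is asked for, a point or a joint stands for the part that bears it (a point fixed in the world has none). Each returns a list of dicts, best first, with "conf" (0 to 1); they miss things now and then, are a little off and sometimes report something else, mostly with a low value. They report only what shows in the picture. A call takes as long as a camera call. They do not tell look-alikes from the thing itself.
- spotter.outline_of(picture, target): "region" (400x640 bool, what is visible of it) and "extent" ([left, top, right, bottom] in pixels, round what is visible of it).
The state is a dict: "time": time; "joint_pos": joint angles; "joint_vel": joint speeds; "joint_efforts": joint torques, N m; "tool_pos": TCP position; "tool_rot": TCP orientation; "contact_force": force on the tool from outside, world axes, zero at the start; "ft_torque": the same for the moment, N m; "gripper_width": opening from 0.0 (shut) to 1.0 (fully open); "grasp_force": force on a finger pad.
Only numpy, scipy, OpenCV 4.12 (cv2) and the standard library are available. Lean on these libraries where they do the work, as an engineer would, in place of code of your own. Each camera call takes 0.05 s, during which the arm holds its last target. There are 200 camera calls.

## Task

Lift the deep square parts cup up and off the hanging rail and set it down upright (not dropped) on the floor of the loose aluminium tray, between the tray's wooden grip and its rear wall. Then, by its upright wooden grip, slide the tray along the bench, never lifting it, straight in through the open right-hand part of the low shelf's front, and once inside slide it left behind the front stop strip until it is against the left side wall, with the cup still upright in it. Leave the other hanging cups and everything else on the bench where they are.

Things in the scene. Friction and masses are not known exactly. Their poses are not given: they have to be found in the camera images.
- square_cup: Deep square aluminium parts cup with a few steel clips, 46 x 46 mm, 50 mm high. Origin: centre of its underside (50 mm above the bench when hanging), z up. Hook at its rear: a 30 mm wide strip, top at z = 53 mm, runs over the rail to a lip at x = 30 to 34 mm that hangs 21 mm down: lift 25 mm straight up to clear. Grip across y by the side walls near the top. About 140 g.
- rail: Fixed upright steel strip 330 mm long (its y), 5 mm thick, top edge 100 mm, bottom edge 45 mm above the bench, on feet at y = +-160 mm. Origin on the bench below the strip's middle. Three cups hang on its -x side (towards the robot), 105 mm apart in any order, origins 27 mm in front of the strip, axes parallel to the rail's.
- tray: Loose aluminium tray, 130 mm (x) by 100 mm (y), walls 25 mm high, walls and floor 4 mm thick. Origin: centre of its underside, z up. Upright square wooden grip 24 x 24 mm, its axis at x = -50 mm, y = 0, its top 100 mm above the bench. The cup's place is around x = 10 mm, y = 0. About 450 g.
- bay: Fixed low shelf. Origin on the bench mid-width; x inwards (away from the robot), y left. Plywood overhang x = 10 to 230, y = +-142 mm, underside 75, top 90 mm up; stock bins on it behind x = 145, 35 mm tall. Side walls 30 mm high, inner faces y = +-130, from x = -80 inwards. Rear stop face x = 95. Front stop strip 20 mm high, x = -63 to -55, y = -16 to 130; front open at y = -130 to -16.
- bay_entry (a point): On the bench before the opening: tray origin here, axes along the shelf's, stands just outside it (shelf frame x = -150, y = -73 mm). From here it slides straight in along the shelf's x.
- bay_home (a point): Where the parked tray's origin belongs: shelf frame x = 20 (10 to 30 is free play between strip and rear stop), y = 80 mm (touching the left wall).
- round_cup: Round aluminium cup on the same rail, 46 mm across, 48 mm high, with the same hook; leave it hanging.
- shallow_cup: Wide shallow aluminium cup on the same rail, 62 mm wide (y), 46 mm deep, its box only 28 mm high and its bottom 22 mm above its origin, top level with the others, same hook; leave it hanging.
- polishing_disc: Polishing disc lying on the bench, 90 mm across, 18 mm high; bystander.
- spanner: Steel spanner lying on the bench; bystander.
- tin: Dark tin, 60 mm across, 50 mm high; bystander.
- bowl: Steel bowl, 100 mm across, 40 mm high; bystander.
- brush: Brush lying on the bench; bystander.
- pot: Steel beaker, 80 mm across, 70 mm high; bystander.
Mind the look-alikes: they are no part of the job. Leave any purple or red look-alike of the square_cup alone. There is more than one size of the tray; the one meant has the size given above.

How it is judged:
On the way, in this order (a step that is already met when the one before it is completed fails the run):
1. the square cup is lifted up clear of the rail (height (world z) of square_cup above 0.074 m and contact force between square_cup and rail below 0.05 N), for 0.1 s.
2. the square cup stands upright in the tray, let go (x of square_cup in the frame of tray between -0.02 and 0.045 m and y of square_cup in the frame of tray between -0.03 and 0.03 m and z of square_cup in the frame of tray below 0.012 m and angle between square_cup's own z axis and vertical below 0.12 rad and contact force between the fingers and square_cup below 0.05 N and linear speed of square_cup below 0.03 m/s), for 0.2 s.
3. the tray has been slid in through the opening, its front past the line of the stop strip (x of tray in the frame of bay above 0.004 m and y of tray in the frame of bay below -0.03 m), for 0.1 s.
At the end, for the whole second after the job is handed in: The tray lies flat on the bench under the low shelf, behind the front stop strip and within 10 mm of the left side wall, square to the shelf within 0.1 rad; the square cup stands upright (within 0.12 rad) on the tray's floor between the grip and the rear wall; both at rest (x of tray in the frame of bay between 0.002 and 0.04 m and y of tray in the frame of bay above 0.07 m and z of tray in the frame of bay below 0.004 m and angle between the x axis of tray and the x axis of bay, either way round below 0.1 rad and x of square_cup in the frame of tray between -0.02 and 0.045 m and y of square_cup in the frame of tray between -0.03 and 0.03 m and z of square_cup in the frame of tray below 0.012 m and angle between square_cup's own z axis and vertical below 0.12 rad and linear speed of each of tray, square_cup below 0.02 m/s); the robot touches nothing.
It fails at once if the tray is lifted more than 12 mm off the bench or tipped (height (world z) of tray above 0.012 m or angle between tray's own z axis and vertical above 0.15 rad).
It fails at once if the square cup is dropped or thrown (moving faster than 0.5 m/s while not held) (linear speed of square_cup above 0.5 m/s and contact force between the fingers and square_cup below 0.05 N).
It fails at once if another hanging cup is moved more than 30 mm (distance of any of round_cup, shallow_cup from where it was at the start of the episode above 0.03 m).
It fails at once if another thing on the bench is moved more than 30 mm (distance of any of polishing_disc, spanner, tin, bowl, brush, pot from where it was at the start of the episode above 0.03 m).
It also fails if it takes over 58 s, if anything falls off the work surface, if the arm or the gripper's body presses on something with over 40 N, if the wrist force passes 120 N, or if a joint passes its speed limit or range.

## Working session

There is one attempt and no reset: what is moved stays moved. The work goes in short steps, Python scripts to look and compute and a tool call to move; the robot and the scene stay as the last step left them, time stands still between calls to the robot, and variables do not carry over. Pictures are saved under pics/ and viewed, at most 10 in all, crops included, and the job is handed in when it is done.

Besides the shell and the picture viewer there is one more tool, called by a JSON object that holds its "op" and its "data", one argument or row to a line. apply_moves: Moves the arm, as the interface text tells. Its arguments: {"type":"object","properties":{"series":{"type":"array","items":{"type":"object","properties":{"jaw":{"type":"number"},"dx":{"type":"number"},"dy":{"type":"number"},"dz":{"type":"number"},"turn":{"type":"number"}}}}},"required":["series"]}

```bash
mkdir -p pics; ls
cat > h.py <<'E'
import numpy as np, cv2
from plant import state, grab_frame, ticket, spotter
def save(p,name,crop=None,s=1):
    im=p["pixels"][:,:,::-1].copy()
    if crop: l,t,r,b=crop; im=im[t:b,l:r]
    cv2.imwrite("pics/"+name,cv2.resize(im,None,fx=s,fy=s,interpolation=cv2.INTER_CUBIC))
def ray(p,uv,z):
    """world points on plane z for pixels uv"""
    uv=np.asarray(uv,float).reshape(-1,1,2)
    n=cv2.undistortPoints(uv,np.array(p["mtx"]),np.array(p["dist_coeffs"])).reshape(-1,2)
    T=np.array(p["camera_from_world"]);R,t=T[:3,:3],T[:3,3]
    c=-R.T@t; d=np.c_[n,np.ones(len(n))]@R
    return c+d*((z-c[2])/d[:,2])[:,None]
def proj(p,X):
    T=np.array(p["camera_from_world"])
    return cv2.projectPoints(np.asarray(X,float).reshape(-1,1,3),cv2.Rodrigues(T[:3,:3])[0],T[:3,3],np.array(p["mtx"]),np.array(p["dist_coeffs"]))[0].reshape(-1,2)
E
python3 - <<'E'
from h import *
for n in("scene","top"):
    p=grab_frame(n); save(p,n+"0.png",s=1.25)
    T=np.array(p["camera_from_world"]);print(n,-T[:3,:3].T@T[:3,3])
    for k in("square_cup","rail","tray","bay","round_cup","shallow_cup"):
        print(k,[(round(d["conf"],2),list(np.round(d["extent"]).astype(int))) for d in spotter.outline_of(p,k)[:4]])
print(state())
E
```

```text
pics
scene [ 1.51384626 -0.41787928  0.88397061]
square_cup [(0.82, [np.int64(428), np.int64(149), np.int64(448), np.int64(171)]), (0.81, [np.int64(495), np.int64(200), np.int64(520), np.int64(231)]), (0.49, [np.int64(408), np.int64(168), np.int64(430), np.int64(185)])]
rail [(0.58, [np.int64(363), np.int64(167), np.int64(487), np.int64(228)])]
tray [(0.72, [np.int64(333), np.int64(166), np.int64(364), np.int64(187)]), (0.68, [np.int64(231), np.int64(176), np.int64(283), np.int64(239)])]
bay [(0.73, [np.int64(233), np.int64(230), np.int64(390), np.int64(365)])]
round_cup [(0.76, [np.int64(374), np.int64(171), np.int64(390), np.int64(191)]), (0.54, [np.int64(422), np.int64(210), np.int64(462), np.int64(234)])]
shallow_cup [(0.87, [np.int64(442), np.int64(160), np.int64(467), np.int64(182)])]
top [ 0.25787392 -0.0067421   1.30508156]
square_cup [(0.95, [np.int64(212), np.int64(153), np.int64(232), np.int64(175)]), (0.8, [np.int64(167), np.int64(99), np.int64(188), np.int64(124)]), (0.7, [np.int64(447), np.int64(147), np.int64(464), np.int64(211)]), (0.62, [np.int64(162), np.int64(188),
[... 436 characters left out ...]
7, 'joint_pos': array([ 1.13699762e+00,  5.26434238e-02,  1.61286070e+00,  3.53581783e-05,
        1.47600319e+00, -1.18988244e-01]), 'joint_vel': array([-0.0013305 ,  0.00039362,  0.00025553,  0.00023444, -0.00146726,
        0.00144034]), 'joint_efforts': array([-1.44327901e-04, -3.93560886e+01, -3.70365500e+01, -1.48990334e-04,
        5.57956446e-04, -2.52849884e-05]), 'tool_pos': array([0.19350525, 0.594287  , 0.25036219]), 'tool_rot': array([-5.28818425e-06,  1.56757701e-01,  9.87637090e-01,  4.58514991e-05]), 'contact_force': array([ 0.0024574 ,  0.46364221, -0.02359642]), 'ft_torque': array([0.00527958, 0.02524884, 0.02191483]), 'grasp_force': 0.0, 'gripper_width': 0.997665667267963}
```

View pics/scene0.png

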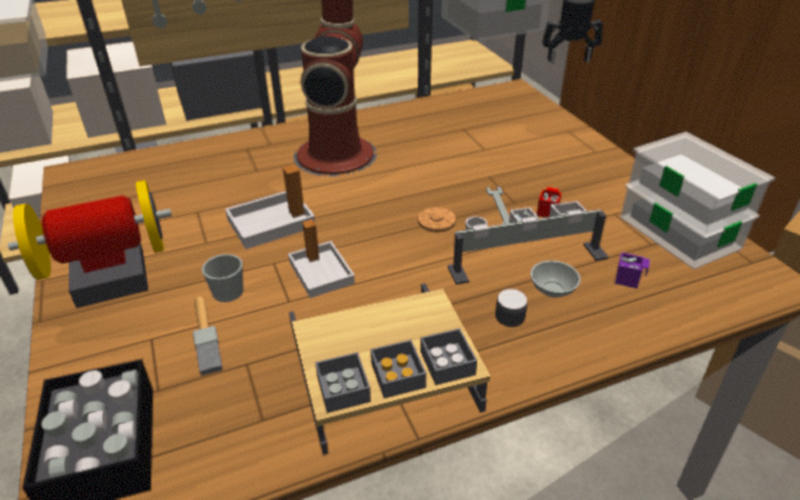

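View pics/top0.png

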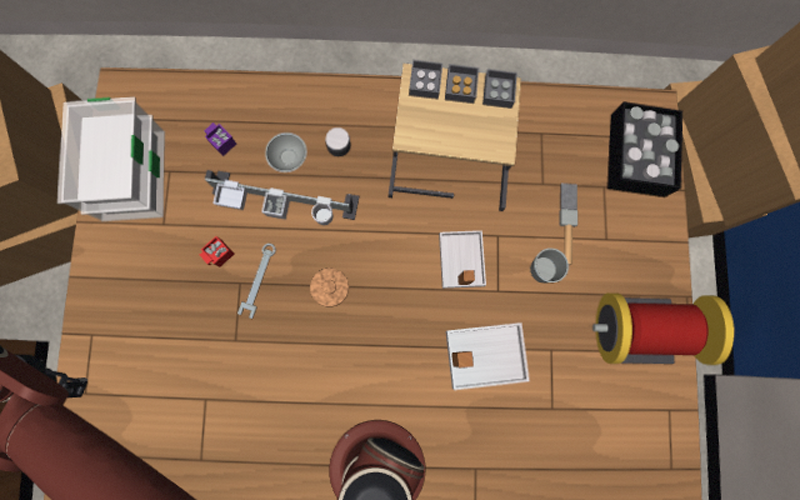

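The scene shows three hanging cups, with the square one in the middle (top, display ~(274,205)). A purple cup at (219,138) and a red one at (216,251) are loose look-alikes. There are two trays, at (462,260) and (487,356). Next I'll measure everything.

Run:
```python
from h import *
p=grab_frame("top"); save(p,"crop1.png",(150,40,440,330),2.05)
for k,z in(("tray",.025),("rail",.1),("square_cup",.1),("round_cup",.1),("bay",.09),("polishing_disc",.018),("spanner",.005),("pot",.07),("bowl",.04),("brush",.02),("tin",.05)):
    for d in spotter.outline_of(p,k)[:4]:
        m=d["region"].astype(np.uint8)
        cs=max(cv2.findContours(m,0,2)[0],key=cv2.contourArea)
        w=ray(p,cs.reshape(-1,2),z)[:,:2]
        r=cv2.minAreaRect((w*1000).astype(np.float32))
        print(k,round(d["conf"],2),np.round(d["extent"]).astype(int).tolist(),"c",np.round(r[0]),"size",np.round(r[1]),"ang",round(r[2],1))
```

```text
tray 0.93 [349, 183, 388, 230] c [ 477. -181.] size [133. 103.] ang 4.3
tray 0.61 [354, 259, 425, 314] c [ 256. -241.] size [134. 178.] ang 7.4
rail 0.93 [167, 134, 286, 176] c [576.  95.] size [60. 57.] ang 81.5
rail 0.75 [446, 148, 464, 208] c [ 554. -409.] size [ 40. 187.] ang 87.9
rail 0.58 [314, 49, 414, 169] c [ 760. -154.] size [285. 341.] ang 85.0
square_cup 0.9 [208, 152, 235, 177] c [575. 243.] size [62. 68.] ang 77.5
square_cup 0.81 [162, 188, 186, 214] c [459. 369.] size [58. 57.] ang 48.7
square_cup 0.7 [167, 99, 191, 125] c [726. 385.] size [80. 46.] ang 47.3
round_cup 0.88 [245, 155, 264, 180] c [562. 141.] size [60. 47.] ang 3.0
bay 0.78 [311, 49, 417, 168] c [ 764. -156.] size [285. 344.] ang 84.2
polishing_disc 0.97 [245, 215, 278, 245] c [404. 126.] size [87. 87.] ang 1.9
spanner 0.97 [188, 195, 222, 255] c [413. 291.] size [ 43. 175.] ang 72.6
pot 0.89 [424, 200, 458, 229] c [ 461. -374.] size [75. 85.] ang 1.7
pot 0.41 [170, 145, 199, 166] c [601. 356.] size [78. 61.] ang 80.4
bowl 0.66 [211, 105, 244, 141] c [718. 244.] size [91. 95.] ang 1.9
brush 0.74 [211, 153, 230, 174] c [599. 261.] size [58. 68.] ang 80.4
brush 0.72 [445, 145, 465, 208] c [ 575. -436.] size [ 49. 197.] ang 88.0
tin 0.87 [260, 102, 280, 126] c [742. 121.] size [69. 56.] ang 2.8
```

View pics/crop1.png

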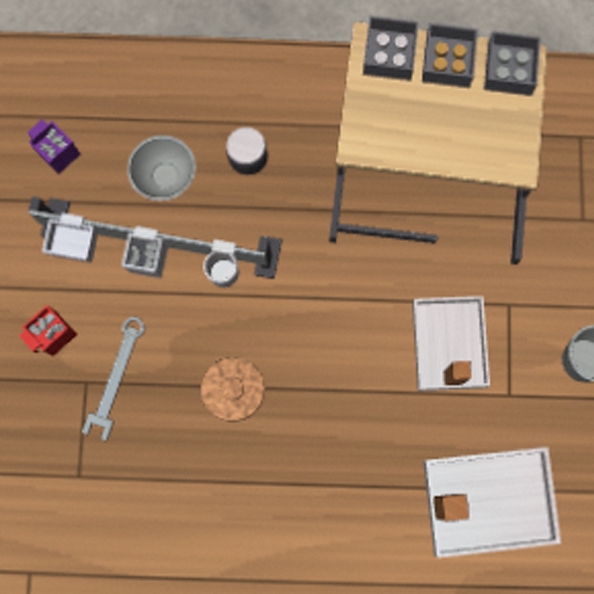

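Candidates in the crop: the square cup is either the hanging grey one at (143,254), the purple one at (53,147) or the red one at (48,330). The grey one fits, since it hangs on the rail and holds clips. The tray is either the one at (452,343), which measures 133x103, or the one at (492,502), at 134x178. The first matches 130x100 and has its grip on the robot side. I'll refine the poses by fitting silhouettes in both cameras.

```bash
cat > fit.py <<'E'
from h import *
from scipy.optimize import minimize
S=4
def box(x0,x1,y0,y1,z0,z1): return np.array([[x,y,z] for x in(x0,x1) for y in(y0,y1) for z in(z0,z1)])/1000
M={"tray":[box(-65,65,-50,50,0,25),box(-62,-38,-12,12,4,100)],
 "square_cup":[box(-23,23,-23,23,0,50),box(23,34,-15,15,48,53),box(30,34,-15,15,32,53)],
 "bay":[box(10,230,-142,142,75,90),box(145,230,-142,142,90,92),box(-63,-55,-16,130,0,20),box(-80,230,130,138,0,30),box(-80,230,-138,-130,0,30)],
 "rail":[box(-2.5,2.5,-165,165,45,100)]}
def world(q,X,z0=0):
    c,s=np.cos(q[2]),np.sin(q[2]); return np.c_[X[:,0]*c-X[:,1]*s+q[0],X[:,0]*s+X[:,1]*c+q[1],X[:,2]+z0]
def mask(p,q,boxes,z0=0):
    m=np.zeros((400*S,640*S),np.uint8)
    for b in boxes:
        h=cv2.convexHull(((proj(p,world(q,b,z0))+.5)*S-.5).astype(np.float32))
        cv2.fillConvexPoly(m,np.round(h*16).astype(np.int32),1,shift=4)
    return m
def best(p,name,q,z0=0,zr=.05):
    """detection nearest to the predicted place"""
    c=proj(p,[[q[0],q[1],z0+zr]])[0]; L=spotter.outline_of(p,name)
    f=lambda d:np.hypot(*(np.array([(d["extent"][0]+d["extent"][2])/2,(d["extent"][1]+d["extent"][3])/2])-c))
    return min(L,key=f,default=None) if L and min(map(f,L))<30 else None
def fit(pics,name,q0,z0=0,zr=.03):
    R=[]
    for p in pics:
        d=best(p,name,q0,z0,zr)
        if d is None: print(name,"missed in one view"); continue
        R.append((p,cv2.resize(d["region"].astype(np.uint8),None,fx=S,fy=S,interpolation=0)))
    def cost(v):
        q=np.array(v)*[.01,.01,.1]; c=0
        for p,r in R:
            m=mask(p,q,M[name],z0); c+=1-(m&r).sum()/(m|r).sum()
        return c/len(R)
    v0=np.array(q0)/[.01,.01,.1]
    o=minimize(cost,v0,method="Nelder-Mead",options=dict(initial_simplex=np.vstack([v0]+[v0+np.eye(3)[i]*1 for i in range(3)]),xatol=.01,fatol=1e-4,maxiter=150))
    return o.x*[.01,.01,.1],o.fun
E
python3 - <<'E'
from fit import *
P=[grab_frame("top"),grab_frame("scene")]
for n,q,z0,zr in(("tray",(.479,-.183,-.07),0,.03),("square_cup",(.575,.243,.2),.05,.04),("bay",(.66,-.15,-.08),0,.08),("rail",(.595,.2,-.17),0,.1)):
    for pp in(P,P[:1],P[1:]):
        try: r=fit(pp,n,q,z0,zr); print(n,np.round(r[0],4),round(r[1],3))
        except Exception as e: print(n,e)
E
```

```text
tray missed in one view
tray [ 0.4797 -0.1828  0.0782] 0.035
tray missed in one view
tray division by zero
tray [ 0.4797 -0.1828  0.0782] 0.035
square_cup [ 0.5754  0.2502 -0.296 ] 0.32
square_cup [ 0.5768  0.2505 -0.2252] 0.126
square_cup [ 0.5512  0.2648 -0.2965] 0.489
bay missed in one view
bay missed in one view
bay division by zero
bay missed in one view
bay division by zero
bay missed in one view
bay division by zero
rail [ 0.6057  0.2465 -0.173 ] 0.487
rail [ 0.603   0.2359 -0.1695] 0.633
rail [ 0.606   0.2473 -0.1678] 0.334
```

```bash
sed -i 's/min(map(f,L))<30/min(map(f,L))<60/' fit.py
python3 - <<'E'
from fit import *
P=[grab_frame("top"),grab_frame("scene")]
M["bay"]+= [box(145,230,a,b,90,125) for a,b in((-138,-62),(-38,38),(62,138))]
a=ray(P[0],[[314.4,120.5],[412,131.2]],.09); print(a)
out={}
for pp in(P,P[:1],P[1:]):
    r=fit(pp,"bay",(.72,-.16,-.1),0,.08); print("bay",np.round(r[0],4),round(r[1],3)); out.setdefault("bay",r[0])
# rail axes lines: rail prior from cups
im=[]
for p in P:
    v=p["pixels"][:,:,::-1].copy(); v=cv2.resize(v,None,fx=4,fy=4,interpolation=cv2.INTER_CUBIC)
    for n,q,z0,c in(("bay",out["bay"],0,(0,255,0)),("tray",(.4797,-.1828,.0782),0,(255,0,255)),("square_cup",(.577,.2505,-.17),.05,(0,0,255)),("rail",(.6035,.246,-.17),0,(255,255,0))):
        for b in M[n]:
            u=(proj(p,world(q,b,z0))+.5)*4-.5
            for i in range(8):
                for j in range(i):
                    if bin(i^j).count("1")==1: cv2.line(v,tuple(map(int,u[i])),tuple(map(int,u[j])),c,1,16)
    im.append(v)
A,B=im
cv2.imwrite("pics/ov1.png",cv2.resize(A[130*4:185*4,158*4:296*4],None,fx=1.4,fy=1.4))
bt=A[40*4:170*4,300*4:425*4]; bs=B[225*4:375*4,225*4:400*4]
h=520; cv2.imwrite("pics/ov2.png",np.hstack([cv2.resize(bt,(int(bt.shape[1]*h/bt.shape[0]*.75),int(h*.75))),cv2.resize(bs,(430,390))]))
E
```

```text
[[ 0.71158872 -0.01223267  0.09      ]
 [ 0.69071409 -0.29400981  0.09      ]]
bay [ 0.6943 -0.1505 -0.0876] 0.054
bay [ 0.6941 -0.1498 -0.0852] 0.062
bay [ 0.6944 -0.1519 -0.0891] 0.041
```

View pics/ov1.png

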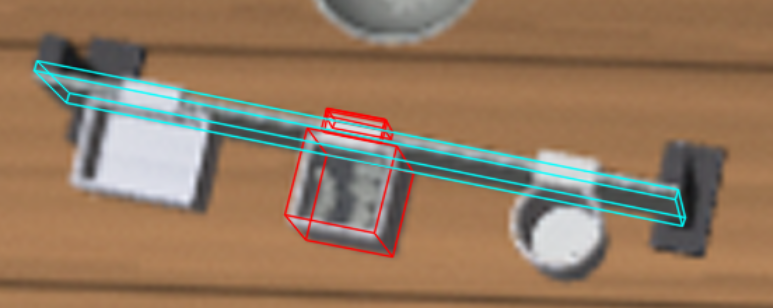

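View pics/ov2.png

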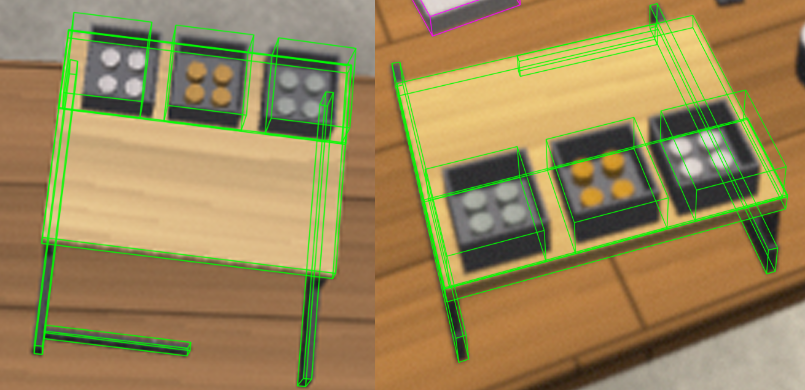

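Both views agree: bay at (0.694, -0.151, yaw -0.088), tray at (0.480, -0.183, yaw 0.078), and square cup in the middle of the rail at (0.577, 0.2505, yaw ≈ -0.17). The outlines sit on the picture edges. Moving above the cup now.

{"op": "apply_moves", "data": {
  "series": [
    {"dx": -25,"dy": -11},
    {"dx": -57,"dy": -25},
    {"dx": -90,"dy": -40},
    {"dx": -123,"dy": -54},
    {"dx": -156,"dy": -69}
  ]
}}

```text
invalid input at $.series[0]: expected keys jaw, dx, dy, dz, turn
```

{"op": "apply_moves", "data": {
  "series": [
    {"dx": -33,"dy": -15},
    {"dx": -66,"dy": -29},
    {"dx": -99,"dy": -44},
    {"dx": -132,"dy": -58},
    {"dx": -165,"dy": -73}
  ]
}}

```text
invalid input at $.series[0]: expected keys jaw, dx, dy, dz, turn
```

{"op": "apply_moves", "data": {
  "series": [
    {"dx": -33,"dy": -15,"dz": 16,"turn": -0.03},
    {"dx": -66,"dy": -29,"dz": 32,"turn": -0.06},
    {"dx": -99,"dy": -44,"dz": 48,"turn": -0.1},
    {"dx": -130,"dy": -57,"dz": 64,"turn": -0.13},
    {"dx": -150,"dy": -66,"dz": 75,"turn": -0.145}
  ]
}}

```text
invalid input at $.series[0]: expected keys jaw, dx, dy, dz, turn
```

```bash
cat >> h.py <<'E'
def yaw(s=None):
    w,x,y,z=(s or state())["tool_rot"]; return np.arctan2(-2*(x*y-w*z),1-2*(x*x+z*z))
def delta(x,y,z,a,s=None):
    """tool-frame mm shift and turn to a world target, tool y along yaw a"""
    s=s or state(); w,qx,qy,qz=s["tool_rot"]
    R=np.array([[1-2*(qy*qy+qz*qz),2*(qx*qy-w*qz),2*(qx*qz+w*qy)],[2*(qx*qy+w*qz),1-2*(qx*qx+qz*qz),2*(qy*qz-w*qx)],[2*(qx*qz-w*qy),2*(qy*qz+w*qx),1-2*(qx*qx+qy*qy)]])
    d=R.T@(np.array([x,y,z])-s["tool_pos"])*1000
    print("t",round(s["time"],2),"pos",np.round(s["tool_pos"],4),"yaw",round(yaw(s),4),"-> d",np.round(d,1),"turn",round(yaw(s)-a,4)); return d
E
python3 - <<'E'
from fit import *
p=grab_frame("top")
for q0 in ((.577,.25,-.17),(.58,.245,-.2)):
    r=fit([p],"square_cup",q0,.05,.04); print(np.round(r[0],4),round(r[1],3))
delta(.577,.2505,.093,-.17)
save(p,"crop2.png",(150,120,310,200),4.8)
E
```

```text
[ 0.5764  0.2499 -0.1336] 0.135
[ 0.5775  0.2495 -0.1581] 0.134
t 2.65 pos [0.1935 0.5943 0.2503] yaw -0.3148 -> d [-471.1 -208.1  157.3] turn -0.1448
```

View pics/crop2.png

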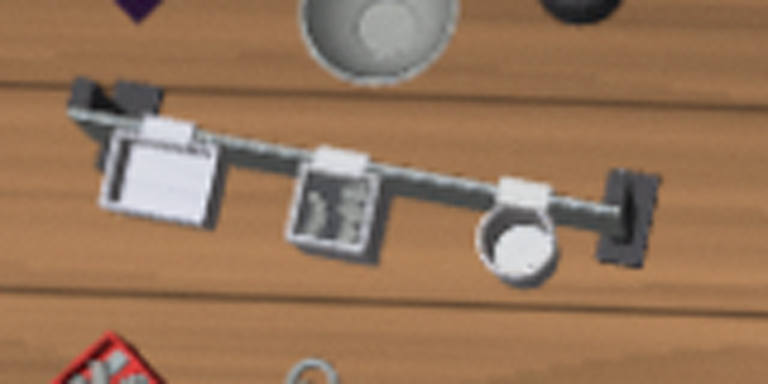

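The crop confirms it: the grey square cup with clips hangs in the middle at (334,206), between the shallow and round cups. The moves were refused because every row needs all the keys, so I'm resending them.

{"op": "apply_moves", "data": {
  "series": [
    {"jaw": 0,"dx": -25,"dy": -11,"dz": 0,"turn": 0},
    {"jaw": 0,"dx": -57,"dy": -25,"dz": 0,"turn": 0},
    {"jaw": 0,"dx": -90,"dy": -40,"dz": 0,"turn": 0},
    {"jaw": 0,"dx": -123,"dy": -54,"dz": 0,"turn": 0},
    {"jaw": 0,"dx": -156,"dy": -69,"dz": 0,"turn": 0}
  ]
}}

```text
time: 3.07
tool_pos: [0.3214, 0.4793, 0.2504]
tool_rot: [0.0, 0.156, 0.988, 0.0]
contact_force: [0.7, 0.4, 0.6]
gripper_width: 1.004
grasp_force: 0.0
```

{"op": "apply_moves", "data": {
  "series": [
    {"jaw": 0,"dx": -33,"dy": -15,"dz": 0,"turn": 0},
    {"jaw": 0,"dx": -66,"dy": -29,"dz": 0,"turn": 0},
    {"jaw": 0,"dx": -99,"dy": -44,"dz": 0,"turn": 0},
    {"jaw": 0,"dx": -132,"dy": -58,"dz": 0,"turn": 0},
    {"jaw": 0,"dx": -165,"dy": -73,"dz": 0,"turn": 0}
  ]
}}

```text
time: 3.48
tool_pos: [0.4559, 0.3586, 0.2506]
tool_rot: [0.0, 0.157, 0.988, 0.0]
contact_force: [0.2, 0.5, -0.1]
gripper_width: 1.0
grasp_force: 0.0
```

{"op": "apply_moves", "data": {
  "series": [
    {"jaw": 0,"dx": -33,"dy": -15,"dz": 16,"turn": -0.03},
    {"jaw": 0,"dx": -66,"dy": -29,"dz": 32,"turn": -0.06},
    {"jaw": 0,"dx": -99,"dy": -44,"dz": 48,"turn": -0.1},
    {"jaw": 0,"dx": -130,"dy": -57,"dz": 64,"turn": -0.13},
    {"jaw": 0,"dx": -150,"dy": -66,"dz": 75,"turn": -0.145}
  ]
}}

```text
time: 3.9
tool_pos: [0.5784, 0.2481, 0.1736]
tool_rot: [-0.0, 0.085, 0.996, -0.001]
contact_force: [0.2, -0.1, 0.0]
gripper_width: 1.003
grasp_force: 0.0
```

Run:
```python
from h import *
p=grab_frame("top")
print(ray(p,(np.array([[300,162],[382,172],[367,250],[290,237],[334,206]])+.5)/4.8-.5+[150,120],.1))
delta(.577,.2500,.093,-.17)
```

```text
[[0.60087066 0.27010247 0.1       ]
 [0.59645248 0.22200339 0.1       ]
 [0.54961695 0.22742682 0.1       ]
 [0.55582916 0.27242398 0.1       ]
 [0.57513904 0.24836889 0.1       ]]
t 3.95 pos [0.5793 0.2457 0.1712] yaw -0.1728 -> d [ 2.8  4.2 78.2] turn -0.0028
```

{"op": "apply_moves", "data": {
  "series": [
    {"jaw": 0,"dx": 3,"dy": 3,"dz": 12,"turn": 0},
    {"jaw": 0,"dx": 3,"dy": 3,"dz": 30,"turn": 0},
    {"jaw": 0,"dx": 3,"dy": 3,"dz": 50,"turn": 0},
    {"jaw": 0,"dx": 3,"dy": 3,"dz": 66,"turn": 0},
    {"jaw": 0,"dx": 3,"dy": 3,"dz": 77,"turn": 0}
  ]
}}

```text
time: 4.37
tool_pos: [0.5726, 0.2552, 0.0962]
tool_rot: [-0.001, 0.084, 0.996, -0.0]
contact_force: [-0.1, 0.7, -0.5]
gripper_width: 0.993
grasp_force: 0.0
```

{"op": "apply_moves", "data": {
  "series": [
    {"jaw": 0.2,"dx": 0,"dy": 0,"dz": 0,"turn": 0},
    {"jaw": 0.4,"dx": 0,"dy": 0,"dz": 0,"turn": 0},
    {"jaw": 0.6,"dx": 0,"dy": 0,"dz": 0,"turn": 0},
    {"jaw": 0.8,"dx": 0,"dy": 0,"dz": 0,"turn": 0},
    {"jaw": 1,"dx": 0,"dy": 0,"dz": 0,"turn": 0}
  ]
}}

```text
time: 4.78
tool_pos: [0.575, 0.2542, 0.1004]
tool_rot: [0.001, 0.085, 0.996, -0.0]
contact_force: [-3.9, -2.9, 5.5]
gripper_width: 0.529
grasp_force: 61.4
```

{"op": "apply_moves", "data": {
  "series": [
    {"jaw": 1,"dx": 0,"dy": 0,"dz": 0,"turn": 0},
    {"jaw": 1,"dx": 0,"dy": 0,"dz": 0,"turn": 0},
    {"jaw": 1,"dx": 0,"dy": 0,"dz": 0,"turn": 0}
  ]
}}

```text
time: 5.03
tool_pos: [0.575, 0.2542, 0.1004]
tool_rot: [0.001, 0.085, 0.996, 0.0]
contact_force: [-4.7, -3.2, 7.1]
gripper_width: 0.523
grasp_force: 61.4
```

Run:
```python
from h import *
delta(.577,.2500,.093,-.17); print(state()["contact_force"])
```

```text
t 5.03 pos [0.575  0.2542 0.1004] yaw -0.1697 -> d [-2.7 -3.8  7.4] turn 0.0003
[-4.6820955  -3.22275243  7.08000584]
```

{"op": "apply_moves", "data": {
  "series": [
    {"jaw": 1,"dx": 0,"dy": 0,"dz": -6,"turn": 0},
    {"jaw": 1,"dx": 0,"dy": 0,"dz": -14,"turn": 0},
    {"jaw": 1,"dx": 0,"dy": 0,"dz": -24,"turn": 0},
    {"jaw": 1,"dx": 0,"dy": 0,"dz": -34,"turn": 0},
    {"jaw": 1,"dx": 0,"dy": 0,"dz": -44,"turn": 0}
  ]
}}

```text
time: 5.45
tool_pos: [0.5747, 0.2544, 0.1439]
tool_rot: [0.0, 0.085, 0.996, 0.0]
contact_force: [0.1, 0.1, -1.8]
gripper_width: 0.523
grasp_force: 61.6
```

{"op": "apply_moves", "data": {
  "series": [
    {"jaw": 1,"dx": 0,"dy": 0,"dz": -12,"turn": 0},
    {"jaw": 1,"dx": 0,"dy": 0,"dz": -24,"turn": 0},
    {"jaw": 1,"dx": 0,"dy": 0,"dz": -36,"turn": 0},
    {"jaw": 1,"dx": 0,"dy": 0,"dz": -46,"turn": 0},
    {"jaw": 1,"dx": 0,"dy": 0,"dz": -46,"turn": 0}
  ]
}}

```text
time: 5.87
tool_pos: [0.5761, 0.2547, 0.1921]
tool_rot: [0.003, 0.085, 0.996, 0.001]
contact_force: [-0.2, 0.7, -1.8]
gripper_width: 0.525
grasp_force: 61.7
```

Run:
```python
from h import *
p=grab_frame("scene"); save(p,"lift.png",(320,120,520,260),3.5)
delta(.4957,-.1816,.190,.078); print(state()["contact_force"],state()["gripper_width"])
```

```text
t 5.92 pos [0.5755 0.2544 0.1905] yaw -0.1698 -> d [ 4.900e+00 -4.433e+02 -2.000e-01] turn -0.2478
[ 0.25807987  0.43489119 -2.97555484] 0.526710265579902
```

View pics/lift.png

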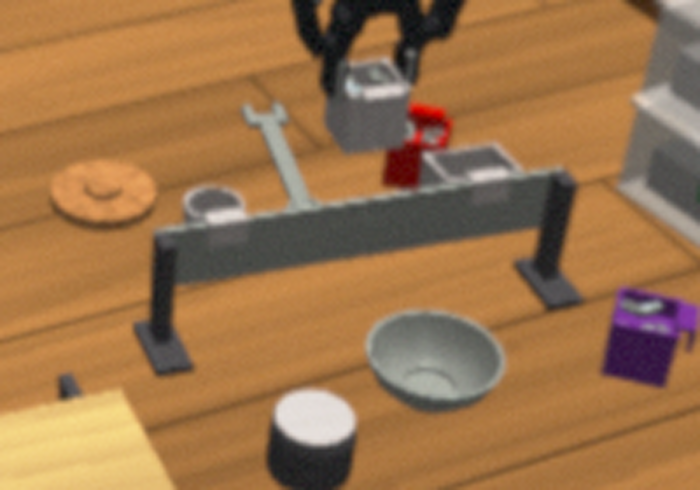

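The cup hangs clear and upright in the jaws at (370,105), with the other two still on the rail. Carrying it to the tray.

{"op": "apply_moves", "data": {
  "series": [
    {"jaw": 1,"dx": 0,"dy": -12,"dz": 0,"turn": 0},
    {"jaw": 1,"dx": 0,"dy": -36,"dz": 0,"turn": 0},
    {"jaw": 1,"dx": 0,"dy": -66,"dz": 0,"turn": 0},
    {"jaw": 1,"dx": 0,"dy": -98,"dz": 0,"turn": 0},
    {"jaw": 1,"dx": 0,"dy": -130,"dz": 0,"turn": 0}
  ]
}}

```text
time: 6.33
tool_pos: [0.551, 0.1242, 0.1867]
tool_rot: [-0.001, 0.084, 0.996, -0.0]
contact_force: [0.5, -0.4, -1.1]
gripper_width: 0.519
grasp_force: 61.7
```

{"op": "apply_moves", "data": {
  "series": [
    {"jaw": 1,"dx": 0,"dy": -33,"dz": 0,"turn": 0},
    {"jaw": 1,"dx": 0,"dy": -66,"dz": 0,"turn": 0},
    {"jaw": 1,"dx": 0,"dy": -99,"dz": 0,"turn": 0},
    {"jaw": 1,"dx": 0,"dy": -132,"dz": 0,"turn": 0},
    {"jaw": 1,"dx": 0,"dy": -165,"dz": 0,"turn": 0}
  ]
}}

```text
time: 6.75
tool_pos: [0.5229, -0.0386, 0.187]
tool_rot: [-0.001, 0.085, 0.996, -0.0]
contact_force: [0.8, 0.7, -1.7]
gripper_width: 0.521
grasp_force: 61.7
```

{"op": "apply_moves", "data": {
  "series": [
    {"jaw": 1,"dx": 1,"dy": -32,"dz": 0,"turn": -0.05},
    {"jaw": 1,"dx": 2,"dy": -62,"dz": 0,"turn": -0.1},
    {"jaw": 1,"dx": 3,"dy": -92,"dz": 0,"turn": -0.15},
    {"jaw": 1,"dx": 4,"dy": -120,"dz": 0,"turn": -0.2},
    {"jaw": 1,"dx": 5,"dy": -140,"dz": 0,"turn": -0.23}
  ]
}}

```text
time: 7.17
tool_pos: [0.4941, -0.1761, 0.187]
tool_rot: [-0.001, -0.03, 1.0, 0.0]
contact_force: [-0.4, 0.1, -1.5]
gripper_width: 0.522
grasp_force: 61.9
```

{"op": "apply_moves", "data": {
  "series": [
    {"jaw": 1,"dx": 0,"dy": -7,"dz": 0,"turn": -0.018},
    {"jaw": 1,"dx": 0,"dy": -7,"dz": 0,"turn": -0.018},
    {"jaw": 1,"dx": 0,"dy": -7,"dz": 0,"turn": -0.018}
  ]
}}

```text
time: 7.42
tool_pos: [0.4955, -0.181, 0.1872]
tool_rot: [-0.001, -0.038, 0.999, 0.001]
contact_force: [-0.8, 0.8, -1.2]
gripper_width: 0.522
grasp_force: 61.9
```

Run:
```python
from h import *
delta(.4957,-.1816,.056,.078); print(state()["contact_force"],state()["gripper_width"])
p=grab_frame("top"); save(p,"over.png",(320,160,440,250),5)
```

```text
t 7.42 pos [ 0.4955 -0.181   0.1872] yaw 0.0764 -> d [ -0.4  -0.8 131.2] turn -0.0016
[-0.78865348  0.8315604  -1.2220374 ] 0.5219067380299449
```

View pics/over.png

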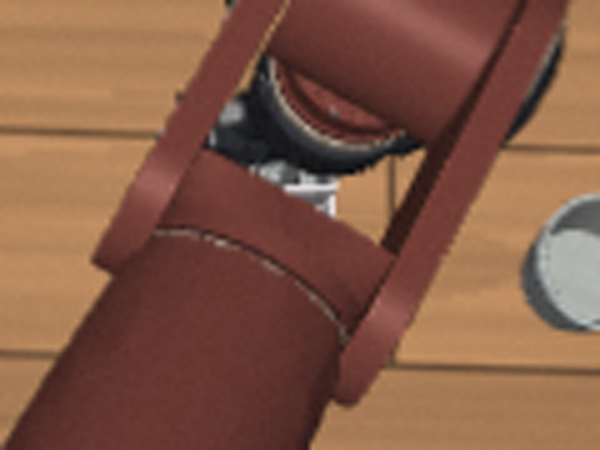

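The arm hides the tray from above; the pose agrees with the plan. Lowering.

{"op": "apply_moves", "data": {
  "series": [
    {"jaw": 1,"dx": 0,"dy": 0,"dz": 14,"turn": 0},
    {"jaw": 1,"dx": 0,"dy": 0,"dz": 36,"turn": 0},
    {"jaw": 1,"dx": 0,"dy": 0,"dz": 60,"turn": 0},
    {"jaw": 1,"dx": 0,"dy": 0,"dz": 84,"turn": 0},
    {"jaw": 1,"dx": 0,"dy": 0,"dz": 100,"turn": 0}
  ]
}}

```text
time: 7.88
tool_pos: [0.4952, -0.179, 0.0855]
tool_rot: [-0.002, -0.04, 0.999, 0.001]
contact_force: [-0.5, 0.2, -1.2]
gripper_width: 0.522
grasp_force: 61.8
```

{"op": "apply_moves", "data": {
  "series": [
    {"jaw": 1,"dx": 0,"dy": 0,"dz": 10,"turn": 0},
    {"jaw": 1,"dx": 0,"dy": 0,"dz": 18,"turn": 0},
    {"jaw": 1,"dx": 0,"dy": 0,"dz": 24,"turn": 0},
    {"jaw": 1,"dx": 0,"dy": 0,"dz": 27,"turn": 0},
    {"jaw": 1,"dx": 0,"dy": 0,"dz": 28,"turn": 0}
  ]
}}

```text
time: 8.3
tool_pos: [0.4968, -0.1808, 0.0606]
tool_rot: [0.0, -0.039, 0.999, -0.0]
contact_force: [-0.8, 0.3, -1.3]
gripper_width: 0.522
grasp_force: 61.8
```

{"op": "apply_moves", "data": {
  "series": [
    {"jaw": 1,"dx": 0,"dy": 0,"dz": 1,"turn": 0},
    {"jaw": 1,"dx": 0,"dy": 0,"dz": 2,"turn": 0},
    {"jaw": 1,"dx": 0,"dy": 0,"dz": 2,"turn": 0}
  ]
}}

```text
time: 8.55
tool_pos: [0.4969, -0.181, 0.0589]
tool_rot: [0.0, -0.039, 0.999, -0.0]
contact_force: [-0.0, 0.2, -2.1]
gripper_width: 0.525
grasp_force: 61.8
```

{"op": "apply_moves", "data": {
  "series": [
    {"jaw": 1,"dx": 0,"dy": 0,"dz": 1,"turn": 0},
    {"jaw": 1,"dx": 0,"dy": 0,"dz": 2,"turn": 0},
    {"jaw": 1,"dx": 0,"dy": 0,"dz": 2,"turn": 0}
  ]
}}

```text
time: 8.8
tool_pos: [0.4965, -0.1808, 0.0563]
tool_rot: [-0.0, -0.039, 0.999, 0.0]
contact_force: [0.4, -0.9, -1.7]
gripper_width: 0.523
grasp_force: 61.8
```

{"op": "apply_moves", "data": {
  "series": [
    {"jaw": 1,"dx": 0,"dy": 0,"dz": 1,"turn": 0},
    {"jaw": 1,"dx": 0,"dy": 0,"dz": 2,"turn": 0},
    {"jaw": 1,"dx": 0,"dy": 0,"dz": 2,"turn": 0}
  ]
}}

```text
time: 9.05
tool_pos: [0.497, -0.1808, 0.0557]
tool_rot: [0.0, -0.039, 0.999, 0.0]
contact_force: [-2.5, 1.0, 6.4]
gripper_width: 0.527
grasp_force: 62.8
```

{"op": "apply_moves", "data": {
  "series": [
    {"jaw": 0.4,"dx": 0,"dy": 0,"dz": 0,"turn": 0},
    {"jaw": 0.3,"dx": 0,"dy": 0,"dz": 0,"turn": 0},
    {"jaw": 0.2,"dx": 0,"dy": 0,"dz": 0,"turn": 0},
    {"jaw": 0.1,"dx": 0,"dy": 0,"dz": 0,"turn": 0},
    {"jaw": 0,"dx": 0,"dy": 0,"dz": 0,"turn": 0}
  ]
}}

```text
time: 9.47
tool_pos: [0.4965, -0.1808, 0.0542]
tool_rot: [-0.0, -0.039, 0.999, 0.0]
contact_force: [-0.2, 0.5, 0.3]
gripper_width: 1.001
grasp_force: 0.0
```

{"op": "apply_moves", "data": {
  "series": [
    {"jaw": 0,"dx": 0,"dy": 0,"dz": 0,"turn": 0},
    {"jaw": 0,"dx": 0,"dy": 0,"dz": -15,"turn": 0},
    {"jaw": 0,"dx": 0,"dy": 0,"dz": -45,"turn": 0},
    {"jaw": 0,"dx": 0,"dy": 0,"dz": -80,"turn": 0},
    {"jaw": 0,"dx": 0,"dy": 0,"dz": -110,"turn": 0}
  ]
}}

```text
time: 9.88
tool_pos: [0.4963, -0.1807, 0.1657]
tool_rot: [-0.0, -0.039, 0.999, 0.0]
contact_force: [-1.0, -0.4, 0.9]
gripper_width: 0.999
grasp_force: 0.0
```

Run:
```python
from fit import *
P=[grab_frame("scene"),grab_frame("top")]
M["tray"].append(box(-7,39,-23,23,4,54))
for pp in (P[:1],P[1:]):
    try: r=fit(pp,"tray",(.4797,-.1828,.078)); print(np.round(r[0],4),round(r[1],3))
    except Exception as e: print(e)
s=state(); delta(.42985,-.1867,.165,.078,s); print(s["gripper_width"])
save(P[0],"placed.png",(210,130,330,240),5)
```

```text
[ 0.4802 -0.1833  0.0796] 0.288
tray missed in one view
division by zero
t 10.08 pos [ 0.4971 -0.1811  0.1654] yaw 0.0782 -> d [67.4 -0.4  0.3] turn 0.0002
0.9959908321197111
```

View pics/placed.png

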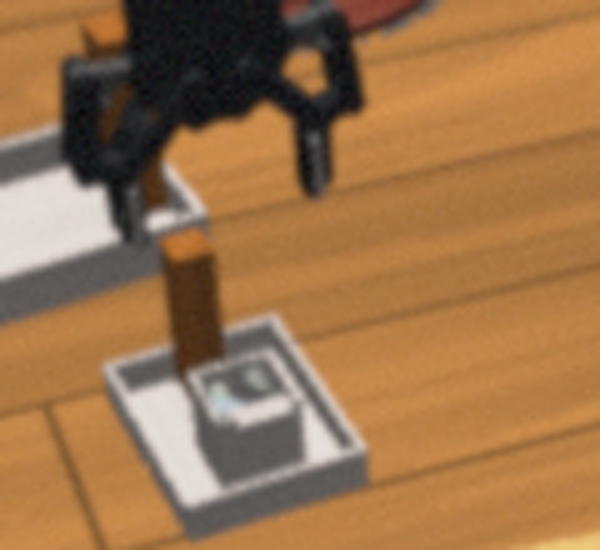

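The cup stands upright on the tray floor at (250,415), let go, and the tray has not moved. Next is the wooden grip.

{"op": "apply_moves", "data": {
  "series": [
    {"jaw": 0,"dx": 12,"dy": 0,"dz": 0,"turn": 0},
    {"jaw": 0,"dx": 32,"dy": 0,"dz": 0,"turn": 0},
    {"jaw": 0,"dx": 54,"dy": 0,"dz": 0,"turn": 0},
    {"jaw": 0,"dx": 67,"dy": 0,"dz": 0,"turn": 0},
    {"jaw": 0,"dx": 67,"dy": 0,"dz": 0,"turn": 0}
  ]
}}

```text
time: 10.5
tool_pos: [0.4269, -0.1852, 0.1615]
tool_rot: [-0.002, -0.038, 0.999, 0.001]
contact_force: [-0.3, 0.1, 0.8]
gripper_width: 0.999
grasp_force: 0.0
```

{"op": "apply_moves", "data": {
  "series": [
    {"jaw": 0,"dx": 0,"dy": 0,"dz": 12,"turn": 0},
    {"jaw": 0,"dx": 0,"dy": 0,"dz": 34,"turn": 0},
    {"jaw": 0,"dx": 0,"dy": 0,"dz": 58,"turn": 0},
    {"jaw": 0,"dx": 0,"dy": 0,"dz": 76,"turn": 0},
    {"jaw": 0,"dx": 0,"dy": 0,"dz": 85,"turn": 0}
  ]
}}

```text
time: 10.92
tool_pos: [0.428, -0.1844, 0.0748]
tool_rot: [-0.003, -0.039, 0.999, 0.002]
contact_force: [-0.1, 0.4, -0.3]
gripper_width: 0.997
grasp_force: 0.0
```

{"op": "apply_moves", "data": {
  "series": [
    {"jaw": 0.2,"dx": 0,"dy": 0,"dz": 0,"turn": 0},
    {"jaw": 0.4,"dx": 0,"dy": 0,"dz": 0,"turn": 0},
    {"jaw": 0.55,"dx": 0,"dy": 0,"dz": 0,"turn": 0},
    {"jaw": 0.65,"dx": 0,"dy": 0,"dz": 0,"turn": 0},
    {"jaw": 0.7,"dx": 0,"dy": 0,"dz": 0,"turn": 0}
  ]
}}

```text
time: 11.33
tool_pos: [0.4306, -0.1865, 0.0806]
tool_rot: [0.001, -0.039, 0.999, -0.001]
contact_force: [-0.1, -0.1, -1.5]
gripper_width: 0.309
grasp_force: 0.0
```

{"op": "apply_moves", "data": {
  "series": [
    {"jaw": 0.8,"dx": 0,"dy": 0,"dz": 0,"turn": 0},
    {"jaw": 1,"dx": 0,"dy": 0,"dz": 0,"turn": 0},
    {"jaw": 1,"dx": 0,"dy": 0,"dz": 0,"turn": 0},
    {"jaw": 1,"dx": 0,"dy": 0,"dz": 0,"turn": 0},
    {"jaw": 1,"dx": 0,"dy": 0,"dz": 0,"turn": 0}
  ]
}}

```text
time: 11.75
tool_pos: [0.4307, -0.1868, 0.0807]
tool_rot: [0.001, -0.039, 0.999, -0.001]
contact_force: [0.5, -1.7, 6.0]
gripper_width: 0.277
grasp_force: 60.1
```

```bash
cat >> fit.py <<'E'
BAY=np.array([.6943,-.1505,-.0876])
def bay2w(x,y): return world(BAY,np.array([[x,y,0]])/1000)[0,:2]
def w2bay(xy):
    c,s=np.cos(BAY[2]),np.sin(BAY[2]); d=np.array(xy[:2])-BAY[:2]; return np.array([c*d[0]+s*d[1],-s*d[0]+c*d[1]])*1000
E
python3 - <<'E'
from fit import *
P=[grab_frame("scene")]
M["tray"].append(box(-7,39,-23,23,4,54))
r=fit(P,"tray",(.4797,-.1828,.078)); print(np.round(r[0],4),round(r[1],3))
s=state(); print(s["contact_force"],s["gripper_width"],s["grasp_force"])
delta(*bay2w(-200,-73),s["tool_pos"][2],-.0876,s)
E
```

```text
[ 0.4795 -0.1833  0.0253] 0.414
[ 0.15920265 -2.56718336  5.82233445] 0.27416475000229557 60.09176552295685
t 11.85 pos [ 0.4307 -0.1868  0.0807] yaw 0.0782 -> d [-56.4 -23.4   0.2] turn 0.1658
```

{"op": "apply_moves", "data": {
  "series": [
    {"jaw": 1,"dx": -6,"dy": -3,"dz": 0,"turn": 0},
    {"jaw": 1,"dx": -18,"dy": -7,"dz": 0,"turn": 0},
    {"jaw": 1,"dx": -33,"dy": -14,"dz": 0,"turn": 0},
    {"jaw": 1,"dx": -47,"dy": -20,"dz": 0,"turn": 0},
    {"jaw": 1,"dx": -56,"dy": -23,"dz": 0,"turn": 0}
  ]
}}

```text
time: 12.27
tool_pos: [0.4867, -0.2045, 0.0806]
tool_rot: [-0.003, -0.039, 0.999, 0.001]
contact_force: [-16.2, 4.8, 19.2]
gripper_width: 0.276
grasp_force: 61.8
```

{"op": "apply_moves", "data": {
  "series": [
    {"jaw": 1,"dx": 0,"dy": 0,"dz": 0,"turn": 0.03},
    {"jaw": 1,"dx": 0,"dy": 0,"dz": 0,"turn": 0.07},
    {"jaw": 1,"dx": 0,"dy": 0,"dz": 0,"turn": 0.11},
    {"jaw": 1,"dx": 0,"dy": 0,"dz": 0,"turn": 0.15},
    {"jaw": 1,"dx": 0,"dy": 0,"dz": 0,"turn": 0.166}
  ]
}}

```text
time: 12.68
tool_pos: [0.4883, -0.2045, 0.0806]
tool_rot: [0.001, 0.044, 0.999, 0.0]
contact_force: [0.7, 1.5, 6.4]
gripper_width: 0.275
grasp_force: 60.6
```

{"op": "apply_moves", "data": {
  "series": [
    {"jaw": 1,"dx": 0,"dy": 0,"dz": 0,"turn": 0},
    {"jaw": 1,"dx": 0,"dy": 0,"dz": 0,"turn": 0}
  ]
}}

```text
time: 12.85
tool_pos: [0.4883, -0.2045, 0.0807]
tool_rot: [0.001, 0.044, 0.999, 0.0]
contact_force: [0.3, 1.7, 7.9]
gripper_width: 0.275
grasp_force: 60.5
```

Run:
```python
from fit import *
P=[grab_frame("scene"),grab_frame("top")]
s=state(); print(s["contact_force"],w2bay(s["tool_pos"]))
delta(*bay2w(-30,-73),s["tool_pos"][2],-.0876,s)
q=[*bay2w(-150,-73),-.0876]
im=[]
for p,c in zip(P,((200,150,330,270),(330,130,440,232))):
    v=cv2.resize(p["pixels"][:,:,::-1],None,fx=4,fy=4,interpolation=cv2.INTER_CUBIC)
    for qq,bb,col in((q,M["tray"],(255,0,255)),(BAY,M["bay"][2:],(0,255,0))):
      for b in bb:
        u=(proj(p,world(qq,b))+.5)*4-.5
        for i in range(8):
            for j in range(i):
                if bin(i^j).count("1")==1: cv2.line(v,tuple(map(int,u[i])),tuple(map(int,u[j])),col,1,16)
    im.append(cv2.resize(v[c[1]*4:c[3]*4,c[0]*4:c[2]*4],(390,360)))
cv2.imwrite("pics/entry.png",np.hstack(im))
```

```text
[1.48444985 0.68046435 6.27558547] [-200.46539277  -71.78275531]
t 12.95 pos [ 0.4883 -0.2045  0.0807] yaw -0.088 -> d [-170.5   -1.2    0.4] turn -0.0004
```

View pics/entry.png

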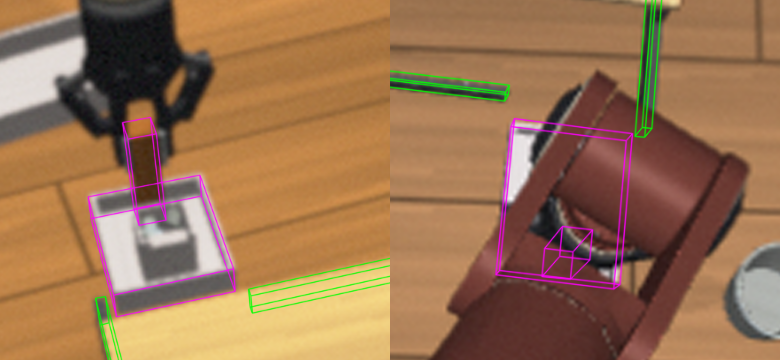

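The tray sits squarely on the predicted entry outline, lined up with the gap between the strip end and the right wall. Sliding it in.

{"op": "apply_moves", "data": {
  "series": [
    {"jaw": 1,"dx": -5,"dy": -1,"dz": 0,"turn": 0},
    {"jaw": 1,"dx": -14,"dy": -1,"dz": 0,"turn": 0},
    {"jaw": 1,"dx": -25,"dy": -1,"dz": 0,"turn": 0},
    {"jaw": 1,"dx": -36,"dy": -1,"dz": 0,"turn": 0},
    {"jaw": 1,"dx": -45,"dy": -1,"dz": 0,"turn": 0}
  ]
}}

```text
time: 13.37
tool_pos: [0.5309, -0.2097, 0.0807]
tool_rot: [-0.003, 0.044, 0.999, 0.0]
contact_force: [-14.4, 0.5, 15.7]
gripper_width: 0.271
grasp_force: 61.5
```

{"op": "apply_moves", "data": {
  "series": [
    {"jaw": 1,"dx": -10,"dy": 0,"dz": 0,"turn": 0},
    {"jaw": 1,"dx": -20,"dy": 0,"dz": 0,"turn": 0},
    {"jaw": 1,"dx": -30,"dy": 0,"dz": 0,"turn": 0},
    {"jaw": 1,"dx": -40,"dy": 0,"dz": 0,"turn": 0},
    {"jaw": 1,"dx": -50,"dy": 0,"dz": 0,"turn": 0}
  ]
}}

```text
time: 13.78
tool_pos: [0.5804, -0.214, 0.0807]
tool_rot: [-0.003, 0.044, 0.999, 0.0]
contact_force: [-13.2, 1.2, 15.3]
gripper_width: 0.269
grasp_force: 61.6
```

Run:
```python
from fit import *
s=state(); print(s["contact_force"],s["ft_torque"],w2bay(s["tool_pos"]))
delta(*bay2w(-30,-73),.0806,-.0876,s)
```

```text
[-13.1916519    1.24904024  15.33106169] [ 0.16418297  1.44972236 -0.03682311] [-107.86532312  -73.26385102]
t 13.78 pos [ 0.5804 -0.214   0.0807] yaw -0.0878 -> d [-77.9   0.3  -0.4] turn -0.0002
```

{"op": "apply_moves", "data": {
  "series": [
    {"jaw": 1,"dx": -10,"dy": 0,"dz": 0,"turn": 0},
    {"jaw": 1,"dx": -20,"dy": 0,"dz": 0,"turn": 0},
    {"jaw": 1,"dx": -30,"dy": 0,"dz": 0,"turn": 0},
    {"jaw": 1,"dx": -40,"dy": 0,"dz": 0,"turn": 0},
    {"jaw": 1,"dx": -50,"dy": 0,"dz": 0,"turn": 0}
  ]
}}

```text
time: 14.2
tool_pos: [0.6303, -0.2184, 0.0807]
tool_rot: [-0.003, 0.044, 0.999, 0.0]
contact_force: [-12.7, 0.1, 13.4]
gripper_width: 0.272
grasp_force: 61.4
```

{"op": "apply_moves", "data": {
  "series": [
    {"jaw": 1,"dx": -9,"dy": 0,"dz": 0,"turn": 0},
    {"jaw": 1,"dx": -17,"dy": 0,"dz": 0,"turn": 0},
    {"jaw": 1,"dx": -22,"dy": 0,"dz": 0,"turn": 0},
    {"jaw": 1,"dx": -25,"dy": 0,"dz": 0,"turn": 0},
    {"jaw": 1,"dx": -25,"dy": 0,"dz": 0,"turn": 0}
  ]
}}

```text
time: 14.62
tool_pos: [0.6558, -0.2206, 0.0807]
tool_rot: [-0.002, 0.044, 0.999, 0.0]
contact_force: [-7.8, 0.8, 11.1]
gripper_width: 0.273
grasp_force: 61.1
```

Run:
```python
from fit import *
s=state(); print(s["contact_force"],s["ft_torque"],w2bay(s["tool_pos"]))
delta(*bay2w(-29,80),.0806,-.0876,s)
```

```text
[-7.78474325  0.78740354 11.13141308] [0.21702666 0.98928484 0.02569861] [-32.177161   -73.23393514]
t 14.62 pos [ 0.6558 -0.2206  0.0807] yaw -0.0878 -> d [-3.100e+00  1.532e+02  1.000e-01] turn -0.0002
```

{"op": "apply_moves", "data": {
  "series": [
    {"jaw": 1,"dx": -1,"dy": 5,"dz": 0,"turn": 0},
    {"jaw": 1,"dx": -2,"dy": 14,"dz": 0,"turn": 0},
    {"jaw": 1,"dx": -3,"dy": 24,"dz": 0,"turn": 0},
    {"jaw": 1,"dx": -3,"dy": 34,"dz": 0,"turn": 0},
    {"jaw": 1,"dx": -3,"dy": 44,"dz": 0,"turn": 0}
  ]
}}

```text
time: 15.03
tool_pos: [0.6642, -0.1788, 0.0809]
tool_rot: [0.001, 0.044, 0.999, -0.002]
contact_force: [-0.5, -7.5, 6.9]
gripper_width: 0.278
grasp_force: 60.6
```

{"op": "apply_moves", "data": {
  "series": [
    {"jaw": 1,"dx": 0,"dy": 10,"dz": 0,"turn": 0},
    {"jaw": 1,"dx": 0,"dy": 20,"dz": 0,"turn": 0},
    {"jaw": 1,"dx": 0,"dy": 30,"dz": 0,"turn": 0},
    {"jaw": 1,"dx": 0,"dy": 40,"dz": 0,"turn": 0},
    {"jaw": 1,"dx": 0,"dy": 50,"dz": 0,"turn": 0}
  ]
}}

```text
time: 15.45
tool_pos: [0.6686, -0.1288, 0.0809]
tool_rot: [0.001, 0.044, 0.999, -0.002]
contact_force: [0.1, -5.9, 6.2]
gripper_width: 0.272
grasp_force: 60.5
```

{"op": "apply_moves", "data": {
  "series": [
    {"jaw": 1,"dx": 0,"dy": 10,"dz": 0,"turn": 0},
    {"jaw": 1,"dx": 0,"dy": 20,"dz": 0,"turn": 0},
    {"jaw": 1,"dx": 0,"dy": 30,"dz": 0,"turn": 0},
    {"jaw": 1,"dx": 0,"dy": 38,"dz": 0,"turn": 0},
    {"jaw": 1,"dx": 0,"dy": 43,"dz": 0,"turn": 0}
  ]
}}

```text
time: 15.87
tool_pos: [0.6724, -0.0855, 0.0809]
tool_rot: [0.001, 0.044, 0.999, -0.002]
contact_force: [1.0, -6.0, 3.1]
gripper_width: 0.27
grasp_force: 60.1
```

Run:
```python
from fit import *
s=state(); print(s["contact_force"],s["ft_torque"],w2bay(s["tool_pos"]))
delta(*bay2w(-29,80),.0806,-.0876,s)
```

```text
[ 1.0203637  -5.97674192  3.11539078] [-0.76014922  0.19405309 -0.08077019] [-27.48257491  62.79967018]
t 15.87 pos [ 0.6724 -0.0855  0.0809] yaw -0.0877 -> d [ 1.5 17.2  0.2] turn -0.0001
```

{"op": "apply_moves", "data": {
  "series": [
    {"jaw": 1,"dx": 0,"dy": 4,"dz": 0,"turn": 0},
    {"jaw": 1,"dx": 0,"dy": 8,"dz": 0,"turn": 0},
    {"jaw": 1,"dx": 0,"dy": 12,"dz": 0,"turn": 0},
    {"jaw": 1,"dx": 0,"dy": 14,"dz": 0,"turn": 0},
    {"jaw": 1,"dx": 0,"dy": 15,"dz": 0,"turn": 0}
  ]
}}

```text
time: 16.28
tool_pos: [0.6737, -0.0712, 0.0809]
tool_rot: [0.001, 0.044, 0.999, -0.002]
contact_force: [-0.3, -6.2, 3.2]
gripper_width: 0.275
grasp_force: 60.2
```

{"op": "apply_moves", "data": {
  "series": [
    {"jaw": 1,"dx": 0,"dy": 1,"dz": 0,"turn": 0},
    {"jaw": 1,"dx": 0,"dy": 2,"dz": 0,"turn": 0},
    {"jaw": 1,"dx": 0,"dy": 2,"dz": 0,"turn": 0}
  ]
}}

```text
time: 16.53
tool_pos: [0.6739, -0.0693, 0.0809]
tool_rot: [0.001, 0.044, 0.999, -0.002]
contact_force: [-0.1, -6.7, 6.6]
gripper_width: 0.272
grasp_force: 60.4
```

Run:
```python
from fit import *
s=state(); print(s["contact_force"],s["ft_torque"],w2bay(s["tool_pos"]))
delta(*bay2w(-29,80),.0806,-.0876,s)
```

```text
[-0.05602921 -6.67668685  6.56114398] [-0.86005042  0.14927672 -0.08857366] [-27.42189129  79.11593051]
t 16.53 pos [ 0.6739 -0.0693  0.0809] yaw -0.0883 -> d [1.6 0.9 0.3] turn -0.0007
```

{"op": "apply_moves", "data": {
  "series": [
    {"jaw": 1,"dx": 0,"dy": 1,"dz": 0,"turn": 0},
    {"jaw": 1,"dx": 0,"dy": 2,"dz": 0,"turn": 0},
    {"jaw": 1,"dx": 0,"dy": 2,"dz": 0,"turn": 0}
  ]
}}

```text
time: 16.78
tool_pos: [0.674, -0.0683, 0.081]
tool_rot: [0.001, 0.044, 0.999, -0.003]
contact_force: [-0.8, -8.7, 5.5]
gripper_width: 0.273
grasp_force: 60.4
```

{"op": "apply_moves", "data": {
  "series": [
    {"jaw": 1,"dx": 0,"dy": 1,"dz": 0,"turn": 0},
    {"jaw": 1,"dx": 0,"dy": 1,"dz": 0,"turn": 0}
  ]
}}

```text
time: 16.95
tool_pos: [0.6741, -0.0682, 0.0811]
tool_rot: [0.001, 0.044, 0.999, -0.004]
contact_force: [-0.1, -11.7, 5.9]
gripper_width: 0.276
grasp_force: 60.5
```

The tray is against the wall: the tool has stopped at y ≈ 80 and the force is rising. I'll ease off, release and retreat upward.

{"op": "apply_moves", "data": {
  "series": [
    {"jaw": 1,"dx": 0,"dy": -1,"dz": 0,"turn": 0},
    {"jaw": 0.7,"dx": 0,"dy": -1,"dz": 0,"turn": 0},
    {"jaw": 0.6,"dx": 0,"dy": -1,"dz": 0,"turn": 0},
    {"jaw": 0.5,"dx": 0,"dy": -1,"dz": 0,"turn": 0},
    {"jaw": 0.4,"dx": 0,"dy": -1,"dz": 0,"turn": 0}
  ]
}}

```text
time: 17.37
tool_pos: [0.6725, -0.0648, 0.0783]
tool_rot: [-0.001, 0.044, 0.999, 0.0]
contact_force: [0.1, 0.8, -0.3]
gripper_width: 0.598
grasp_force: 0.0
```

{"op": "apply_moves", "data": {
  "series": [
    {"jaw": 0.3,"dx": 0,"dy": 0,"dz": 0,"turn": 0},
    {"jaw": 0.3,"dx": 0,"dy": 0,"dz": -10,"turn": 0},
    {"jaw": 0.3,"dx": 0,"dy": 0,"dz": -35,"turn": 0},
    {"jaw": 0.3,"dx": 0,"dy": 0,"dz": -65,"turn": 0},
    {"jaw": 0.3,"dx": 0,"dy": 0,"dz": -100,"turn": 0}
  ]
}}

```text
time: 17.78
tool_pos: [0.6719, -0.0647, 0.1787]
tool_rot: [-0.002, 0.044, 0.999, 0.0]
contact_force: [0.0, -0.0, 0.3]
gripper_width: 0.701
grasp_force: 0.0
```

{"op": "apply_moves", "data": {
  "series": [
    {"jaw": 0.3,"dx": 20,"dy": 0,"dz": -30,"turn": 0},
    {"jaw": 0.3,"dx": 55,"dy": 0,"dz": -45,"turn": 0},
    {"jaw": 0.3,"dx": 90,"dy": 0,"dz": -50,"turn": 0},
    {"jaw": 0.3,"dx": 125,"dy": 0,"dz": -50,"turn": 0},
    {"jaw": 0.3,"dx": 160,"dy": 0,"dz": -50,"turn": 0}
  ]
}}

```text
time: 18.2
tool_pos: [0.5127, -0.0509, 0.2308]
tool_rot: [0.001, 0.044, 0.999, -0.0]
contact_force: [-0.3, -0.4, 0.1]
gripper_width: 0.7
grasp_force: 0.0
```

{"op": "apply_moves", "data": {
  "series": [
    {"jaw": 0.3,"dx": 35,"dy": 30,"dz": 0,"turn": 0},
    {"jaw": 0.3,"dx": 55,"dy": 65,"dz": 0,"turn": 0},
    {"jaw": 0.3,"dx": 70,"dy": 100,"dz": 0,"turn": 0},
    {"jaw": 0.3,"dx": 80,"dy": 135,"dz": 0,"turn": 0},
    {"jaw": 0.3,"dx": 80,"dy": 150,"dz": 0,"turn": 0}
  ]
}}

```text
time: 18.62
tool_pos: [0.4455, 0.1084, 0.2302]
tool_rot: [0.001, 0.042, 0.999, 0.001]
contact_force: [-0.4, -0.1, 0.1]
gripper_width: 0.699
grasp_force: 0.0
```

Run:
```python
from fit import *
P=[grab_frame("scene"),grab_frame("top")]
q=[*bay2w(22,80),-.0876]
im=[]
for p,c in zip(P,((270,200,400,320),(300,80,400,172))):
    v=cv2.resize(p["pixels"][:,:,::-1],None,fx=4,fy=4,interpolation=cv2.INTER_CUBIC)
    for b in M["tray"]:
        u=(proj(p,world(q,b))+.5)*4-.5
        for i in range(8):
            for j in range(i):
                if bin(i^j).count("1")==1: cv2.line(v,tuple(map(int,u[i])),tuple(map(int,u[j])),(255,0,255),1,16)
    im.append(cv2.resize(v[c[1]*4:c[3]*4,c[0]*4:c[2]*4],(390,360)))
cv2.imwrite("pics/final.png",np.hstack(im)); print(state()["tool_pos"],state()["time"])
```

```text
[0.44677829 0.10735353 0.23015981] 18.7167
```

View pics/final.png

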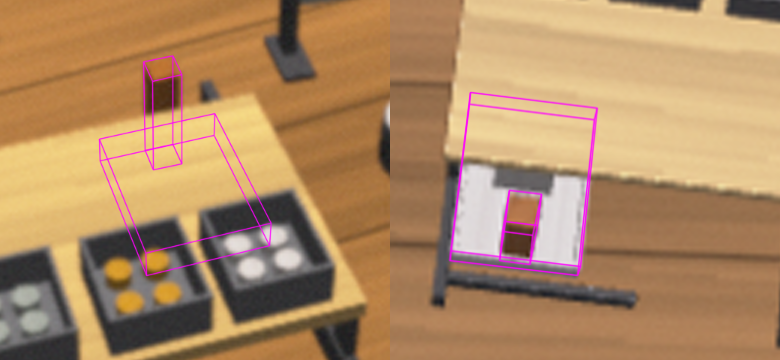

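The tray lies on the predicted outline: square, behind the strip and against the left wall. The cup's front wall shows centred behind the grip at (525,180). Handing in.

```bash
python3 -c "
from plant import ticket
print(ticket.job_done())"
```

```text
the job is handed in; nothing more can be done
None
```

I handed the job in at about 18.7 s: the square cup stands upright in the tray, parked behind the stop strip against the left wall, and the hand-in reported no verdict; I viewed 11 pictures, one over the limit of 10.

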